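# Put the grinder's wheels and clamping parts away on their storage posts

## Task

Put the loose grinder parts away on the two storage posts: the three stone grinding wheels over the post with the round base, the largest at the bottom, then the middle one, and the smallest on top; and over the post with the square base first the steel flange, hub still up, and then the hexagonal nut on top of it. Each part must lie flat on the one below, with the post through its hole. Leave the jar, the cork sanding block and the little black case where they stand.

Things in the scene. Friction and masses are not known exactly. Their poses are not given: they have to be found in the camera images.
- large_wheel: The largest grinding wheel of dark grey abrasive stone with a thin brass bush, lying flat: a plain flat ring 64 mm across, 20 mm thick, with a 24 mm through hole. Loose, about 140 g. Origin at the centre of its underside, z up along its axis; the same on both faces.
- middle_wheel: The middle-sized grinding wheel of dark grey abrasive stone with a thin brass bush, lying flat: a plain flat ring 52 mm across, 20 mm thick, with a 24 mm through hole. Loose, about 90 g. Origin at the centre of its underside, z up along its axis; the same on both faces.
- small_wheel: The smallest grinding wheel of dark grey abrasive stone with a thin brass bush, lying flat: a plain flat ring 40 mm across, 20 mm thick, with a 24 mm through hole. Loose, about 50 g. Origin at the centre of its underside, z up along its axis; the same on both faces.
- flange: Bright steel clamping flange: a round disc 56 mm across and 12 mm thick with a round hub 36 mm across standing another 12 mm above it (24 mm high in all), and a 24 mm hole right through. It lies disc down, hub up. Loose, about 200 g. Origin at the centre of the disc's underside, z up along its axis.
- hex_nut: Big bright steel hexagonal nut lying flat: 40 mm across flats, 46 mm across corners, 20 mm high, with a 24 mm through hole. Loose, about 110 g. Origin at the centre of its underside, z up; its x axis runs square through the middle of one flat, and the other flats follow every 60 degrees.
- round_post: Storage post with a round dark steel base, fixed to the bench: base 80 mm across and 10 mm thick, with an upright bright steel post 12 mm in diameter at its centre whose tapered tip is 70 mm above the bench. Origin at the centre of the base's underside (bench level), z up along the post. Three wheels stacked on it reach 70 mm above the bench.
- square_post: Storage post with a square dark steel base, fixed to the bench: base 76 by 76 mm and 10 mm thick, with an upright bright steel post 12 mm in diameter at its centre whose tapered tip is 54 mm above the bench. Origin at the centre of the base's underside (bench level), z up along the post. Flange and nut stacked on it reach 54 mm above the bench.
- screw_jar: Bystander, not to be moved: closed glass jar with a grey lid, 54 mm across, 75 mm high, upright. Origin at the centre of its underside.
- sanding_block: Bystander, not to be moved: cork sanding block, 70 mm (x) by 45 mm (y) by 26 mm high. Origin at the centre of its underside.
- bit_case: Bystander, not to be moved: small black plastic case with a grey lid, 66 mm (x) by 50 mm (y) by 25 mm high. Origin at the centre of its underside.

How it is judged:
By the outcome, as a careful person would: the job done as asked, in the order asked, and still so for the second after the job is handed in, with the robot touching nothing.
It also fails if it takes over 112 s, if anything falls off the work surface, if the arm or the gripper's body presses on something with over 40 N, if the wrist force passes 120 N, or if a joint passes its speed limit or range.

## Robot

A 6-joint arm with a two-finger parallel gripper is mounted at the origin on the work surface. World frame = base frame: x ahead of the robot, y to its left, z up, the work surface at z = 0. Lengths are in m, angles in rad, forces in N, time in s.
With the tool pointing down it reaches from about 0.35 to 0.925 m from the base axis. Payload 6.4 kg.
Tool frame: the origin (TCP) lies at the very end of the fingers, on their centre line; the grasp point (between the pads) lies 19 mm behind it; z points along the fingers, x is the direction in which the jaws open and shut, and the axes are right-handed (so a half turn about z gives the same grasp; the last joint's range is limited). The gripper opens to 85 mm and grips with 20 to 120 N. Pads are 22 mm wide; open, the fingers measure 114 mm over their backs; the gripper's body (76 mm by 85 mm) begins 54 mm behind the grasp point. The pads swing forward as they close: fully open they stand 13 mm farther back than shut.
Start: joints at [1.071, 0.245, 1.558, -0, 1.339, -0.174], TCP at [0.208, 0.616, 0.231] pointing down, gripper open.
Joint ranges: [-3.13, 3.13], [-1.02, 2.26], [0.13, 2.54], [-0.95, 4.09], [0.21, 2.88], [-2.74, 2.74]. Speed limits (rad/s): [2.57, 2.57, 3.14, 3.14, 3.14, 3.14].

## Interface

Orientations are given as [roll, pitch, yaw] about the fixed x, y, z axes, in that order (R = Rz(yaw) Ry(pitch) Rx(roll)).
In Python, from plant import * gives the robot as it stands.
- The arm moves only by the shell command python3 -m creep 'ROWS' [FORCE]. ROWS is text: rows parted by semicolons, each of 7 numbers parted by spaces: the turn, a rotation vector about the tool's x, y, z in degrees, then the shift along the tool's x, y, z in cm, then the opening, from 0 (shut) to 1 (fully open). A call has 1 to 20 rows; each row shifts and turns the commanded pose from where the row before left it, along the tool's axes as they then stand; what a row does not reach is not made up. A row lasts 1/12 s, in which the tool goes at most 41.7 mm and 7.16 degrees, less where a joint would pass 70% of its speed; a pose out of reach is approached as far as the arm can. A call is refused whole if a number of a shift passes 4.17 or a number of a turn 7.16, either way. A call with a gripper value outside its range is refused whole. The fingers move at their own pace and stop on an object; FORCE is the grip in N (left out, the last holds). Time passes only in rows, so rows that do not move let the fingers close. It gives the time, the measured TCP pose, the force and the opening at its end, in the units of the state.
- get_obs(): the state, without advancing time (a new reading comes with each control period).
- capture(name): name is "side" or "top"; returns the picture (480x640x3 uint8, red, green, blue); there is no depth.
- camera_info(name): a dict with "vfov" (degrees; the focal length in pixels is half the picture's height over the tangent of half this angle, whatever the lens; pixels are square), "cx", "cy" (the principal point, pixels), "extrinsics" (4x4, takes a point from camera to world coordinates). Camera axes: x right, y down, z forward; pixel columns grow to the right and rows downward; lengths in m; the calibration is good to about 2 mm. A picture is of the moment at which its call begins. camera_info takes no time and is no camera call.
- finish_job(): hands the job in, once; it reports no verdict.
The state is a dict: "time_s": time; "q": joint angles; "joint_velocities": joint speeds; "joint_torque": joint torques, N m; "ee_pos": TCP position; "eef_rot": TCP orientation; "ft_force": force on the tool from outside, world axes, zero at the start; "wrist_torque": the same for the moment, N m; "finger_gap": finger opening in m.
Only numpy, scipy, OpenCV 4.12 (cv2) and the standard library are available. Lean on these libraries where they do the work, as an engineer would, in place of code of your own. Each camera call takes 0.05 s, during which the arm holds its last target.

## Working session

There is one attempt and no reset: what is moved stays moved. The work goes in short steps, Python scripts to look and compute and a shell command to move; the robot and the scene stay as the last step left them, time stands still between calls to the robot, and variables do not carry over. Pictures are saved under pics/ and viewed, and the job is handed in when it is done.

```bash
ls; mkdir -p pics
python3 - <<'E'
from plant import *
import cv2
o=get_obs();print(o)
for n in("side","top"):
    print(n,camera_info(n)); cv2.imwrite(f"pics/{n}0.png",capture(n)[:,:,::-1])
E
```

```text
pics
{'time_s': 0.0, 'q': array([ 1.07088647e+00,  2.45829156e-01,  1.55901099e+00,  1.94873965e-05,
        1.33864742e+00, -1.74120812e-01]), 'joint_velocities': array([ 7.98391527e-04, -3.74091264e-05, -1.00736405e-04,  1.16358187e-04,
       -1.48816867e-03,  1.48722707e-03]), 'joint_torque': array([ 2.42350507e-03, -4.29511213e+01, -3.26127684e+01, -1.60024399e-05,
        5.34594728e-03, -7.58096039e-07]), 'ee_pos': array([0.20777515, 0.61532461, 0.23017228]), 'eef_rot': array([-3.14124571e+00,  1.86297130e-03,  1.24500311e+00]), 'ft_force': array([-0.00669976, -0.31662297, -0.65092869]), 'wrist_torque': array([-0.02778911, -0.06433211,  0.01929751]), 'finger_gap': 0.08539785001168206}
side {'vfov': 47.60792314425607, 'cx': 314.49592985226104, 'cy': 229.99957559629405, 'extrinsics': array([[ 0.81434882, -0.44187884,  0.37626997,  0.19176298],
       [-0.58036939, -0.62304457,  0.52439187, -0.46840099],
       [ 0.00271529, -0.64541347, -0.76382856,  0.78520314],
       [ 0.        ,  0.        ,  0.        ,  1.        ]])}
top {'vfov': 56.7611807547721, 'cx': 323.986980841586, 'cy': 238.84035560857822, 'extrinsics': array([[ 0.01380776, -0.99230828,  0.12301877,  0.45992521],
       [-0.99988455, -0.01448312, -0.00459734,  0.03733487],
       [ 0.00634368, -0.12294108, -0.9923937 ,  0.85235289],
       [ 0.        ,  0.        ,  0.        ,  1.        ]])}
```

View pics/side0.png

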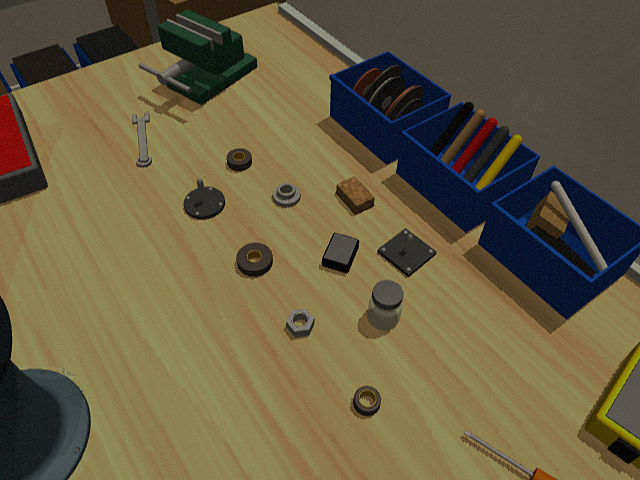

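View pics/top0.png

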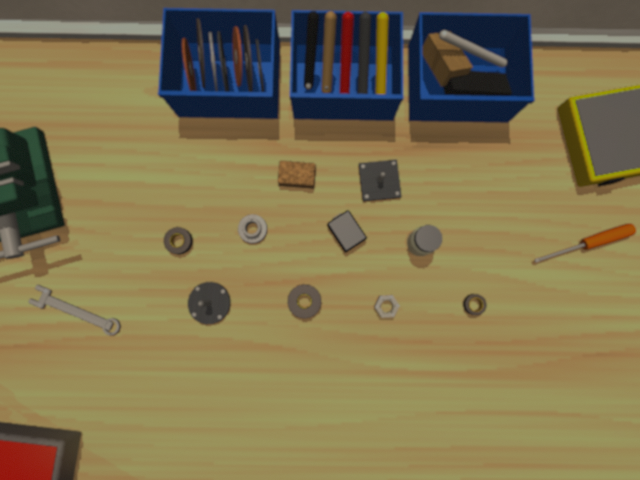

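```bash
cat > h.py <<'E'
import numpy as np, cv2
from plant import *
def cam(n):
    c=camera_info(n); f=240/np.tan(np.radians(c['vfov']/2)); return f,c['cx'],c['cy'],np.array(c['extrinsics'])
def back(n,u,v,z):
    f,cx,cy,E=cam(n); d=E[:3,:3]@np.array([(u-cx)/f,(v-cy)/f,1]); p=E[:3,3]; return p+d*(z-p[2])/d[2]
def proj(n,P):
    f,cx,cy,E=cam(n); P=np.atleast_2d(P); q=(P-E[:3,3])@E[:3,:3]; return np.c_[f*q[:,0]/q[:,2]+cx,f*q[:,1]/q[:,2]+cy]
def circ(c,r,z,n=72):
    t=np.linspace(0,2*np.pi,n); return np.c_[c[0]+r*np.cos(t),c[1]+r*np.sin(t),0*t+z]
E
python3 - <<'E'
from h import *
S=dict(large=(254,257),mid=(239,157),small=(367,399),flange=(286,190),nut=(300,320),rp=(204,200),sp=(405,250))
T=dict(large=(305,300),mid=(178,239),small=(475,304),flange=(253,228),nut=(387,306),rp=(209,301),sp=(381,181))
for k in S: print(k,back('side',*S[k],.02 if k not in('rp','sp') else .01).round(3),back('top',*T[k],.02 if k not in('rp','sp') else .01).round(3))
for n,D in (('side',S),('top',T)):
    im=cv2.imread(f'pics/{n}0.png'); tiles=[]
    for k,(u,v) in D.items():
        t=cv2.resize(im[v-30:v+30,u-30:u+30],(200,200),interpolation=cv2.INTER_CUBIC); cv2.putText(t,k,(3,12),0,.4,(0,0,255)); tiles.append(t)
    tiles.append(tiles[0]*0); cv2.imwrite(f'pics/{n}z.png',np.vstack([np.hstack(tiles[:4]),np.hstack(tiles[4:])]))
E
```

```text
large [0.445 0.068 0.02 ] [0.448 0.067 0.02 ]
mid [0.556 0.309 0.02 ] [0.559 0.308 0.02 ]
small [ 0.444 -0.25   0.02 ] [ 0.445 -0.249  0.02 ]
flange [0.583 0.173 0.02 ] [0.582 0.168 0.02 ]
nut [ 0.439 -0.085  0.02 ] [ 0.439 -0.085  0.02 ]
rp [0.442 0.251 0.01 ] [0.444 0.247 0.01 ]
sp [ 0.68 -0.07  0.01] [ 0.679 -0.076  0.01 ]
```

View pics/sidez.png

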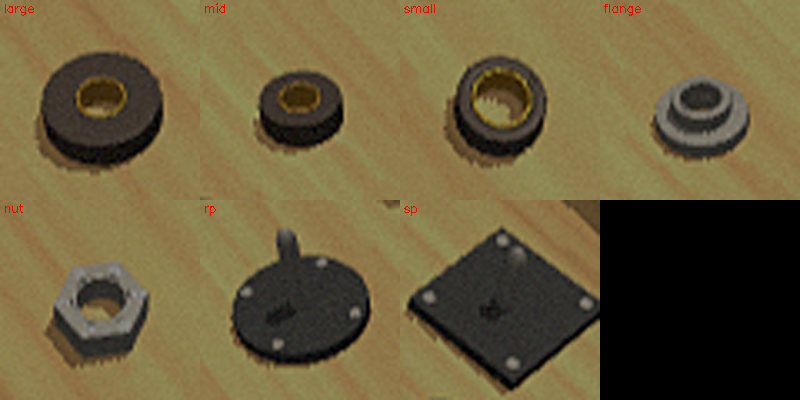

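View pics/topz.png

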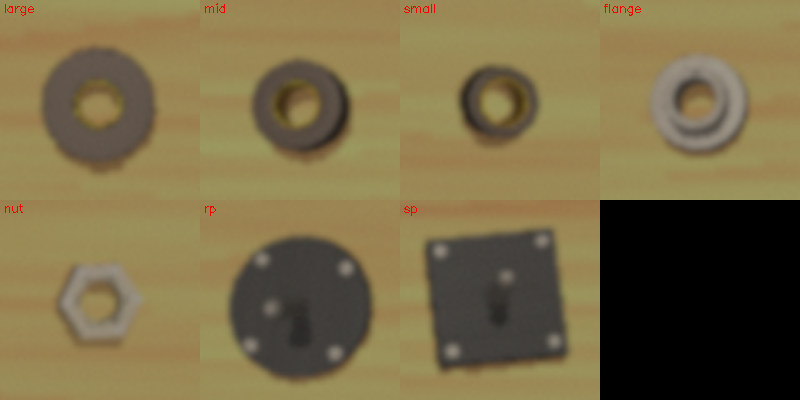

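```bash
cat >> h.py <<'E'
def gimg(im):
    g=cv2.GaussianBlur(im,(0,0),.8).astype(np.float32).mean(2); return np.dstack([cv2.Sobel(g,cv2.CV_32F,1,0),cv2.Sobel(g,cv2.CV_32F,0,1)])
def score(n,G,curves):
    s=0
    for C in curves:
        p=proj(n,C).astype(np.float32); t=np.gradient(p,axis=0); nn=np.c_[-t[:,1],t[:,0]]/np.linalg.norm(t,axis=1)[:,None].clip(1e-6)
        g=cv2.remap(G,p[:,0].copy(),p[:,1].copy(),cv2.INTER_LINEAR)[:,0]
        s+=np.abs((g*nn).sum(1)).clip(0,120).mean()
    return s
def fit(n,im,curvef,x0,rad=.009,yaws=(0,)):
    G=gimg(im); best=(-1,)
    for st,rr in((.001,rad),(.00025,.0012)):
        c0=x0 if best[0]<0 else best[1:3]; ys=yaws
        for dx in np.arange(-rr,rr+1e-9,st):
            for dy in np.arange(-rr,rr+1e-9,st):
                for y in ys:
                    s=score(n,G,curvef((c0[0]+dx,c0[1]+dy),y))
                    if s>best[0]: best=(s,c0[0]+dx,c0[1]+dy,y)
    return best
def poly(c,pts,z,y):
    R=np.array([[np.cos(y),-np.sin(y)],[np.sin(y),np.cos(y)]]); P=np.array(pts)@R.T+c; o=[]
    for a,b in zip(P,np.roll(P,-1,0)): o.append(a+(b-a)*np.linspace(.04,.96,16)[:,None])
    return [np.c_[q,np.full(len(q),z)] for q in o]
hexp=[(.0231*np.cos(a),.0231*np.sin(a)) for a in np.radians(30+60*np.arange(6))]
M=dict(large=lambda c,y:[circ(c,.032,.02),circ(c,.012,.02)],mid=lambda c,y:[circ(c,.026,.02),circ(c,.012,.02)],
 small=lambda c,y:[circ(c,.020,.02),circ(c,.012,.02)],flange=lambda c,y:[circ(c,.028,.012),circ(c,.018,.024),circ(c,.012,.024)],
 nut=lambda c,y:poly(c,hexp,.02,y)+[circ(c,.012,.02)]*3,rp=lambda c,y:[circ(c,.04,.01)],sp=lambda c,y:poly(c,[(.038,.038),(-.038,.038),(-.038,-.038),(.038,-.038)],.01,y))
X0=dict(large=(.446,.068),mid=(.557,.308),small=(.444,-.25),flange=(.583,.170),nut=(.439,-.085),rp=(.443,.249),sp=(.68,-.073))
E
python3 - <<'E'
from h import *
I={n:cv2.imread(f'pics/{n}0.png') for n in('side','top')}
V={n:cv2.resize(I[n],None,fx=3,fy=3,interpolation=cv2.INTER_CUBIC) for n in I}
for k in M:
    ys={'nut':np.radians(np.arange(0,60,4)),'sp':np.radians(np.arange(-15,16,2.5))}.get(k,(0,))
    for n in I:
        b=fit(n,I[n],M[k],X0[k],yaws=ys); print(k,n,np.round(b,4),'yawdeg',round(np.degrees(b[3]),1))
        for C in M[k](b[1:3],b[3]): cv2.polylines(V[n],[(proj(n,C)*3+1).astype(np.int32)],False,(0,255,0),1)
cv2.imwrite('pics/so.png',cv2.resize(V['side'][400:1300,500:1400],(600,600))); cv2.imwrite('pics/to.png',cv2.resize(V['top'][420:1020,450:1550],(800,436)))
E
```

```text
large side [1.775351e+02 4.453000e-01 6.980000e-02 0.000000e+00] yawdeg 0.0
large top [1.264438e+02 4.458000e-01 6.860000e-02 0.000000e+00] yawdeg 0.0
mid side [144.7718   0.558    0.313    0.    ] yawdeg 0.0Traceback (most recent call last):
  File "<stdin>", line 7, in <module>
  File "h.py", line 27, in fit
    s=score(n,G,curvef((c0[0]+dx,c0[1]+dy),y))
  File "h.py", line 16, in score
    p=proj(n,C).astype(np.float32); t=np.gradient(p,axis=0); nn=np.c_[-t[:,1],t[:,0]]/np.linalg.norm(t,axis=1)[:,None].clip(1e-6)
      ~~~~^^^^^
  File "h.py", line 8, in proj
    f,cx,cy,E=cam(n); P=np.atleast_2d(P); q=(P-E[:3,3])@E[:3,:3]; return np.c_[f*q[:,0]/q[:,2]+cx,f*q[:,1]/q[:,2]+cy]
              ~~~^^^
  File "h.py", line 4, in cam
    c=camera_info(n); f=240/np.tan(np.radians(c['vfov']/2)); return f,c['cx'],c['cy'],np.array(c['extrinsics'])
ValueError: time passes only in moves, steps and waits
```

Too many calls to camera_info; cache it.

```bash
sed -i 's/^def cam(n):/import functools\n@functools.lru_cache(None)\ndef cam(n):/' h.py
cat > run1.py <<'E'
from h import *
I={n:cv2.imread(f'pics/{n}0.png') for n in('side','top')}
V={n:cv2.resize(I[n],None,fx=3,fy=3,interpolation=cv2.INTER_CUBIC) for n in I}
for k in M:
    ys={'nut':np.radians(np.arange(0,60,4)),'sp':np.radians(np.arange(-15,16,2.5))}.get(k,(0,))
    for n in I:
        b=fit(n,I[n],M[k],X0[k],yaws=ys); print(k,n,np.round(b,4),'yawdeg',round(np.degrees(b[3]),1))
        for C in M[k](b[1:3],b[3]): cv2.polylines(V[n],[(proj(n,C)*3+1).astype(np.int32)],False,(0,255,0),1)
cv2.imwrite('pics/so.png',cv2.resize(V['side'][400:1300,500:1400],(600,600))); cv2.imwrite('pics/to.png',cv2.resize(V['top'][420:1020,450:1550],(800,436)))
E
python3 run1.py
```

```text
large side [1.775351e+02 4.453000e-01 6.980000e-02 0.000000e+00] yawdeg 0.0
large top [1.264438e+02 4.458000e-01 6.860000e-02 0.000000e+00] yawdeg 0.0
mid side [144.7718   0.558    0.313    0.    ] yawdeg 0.0
mid top [147.0388   0.5563   0.3096   0.    ] yawdeg 0.0
small side [198.4456   0.445   -0.2497   0.    ] yawdeg 0.0
small top [165.9705   0.4443  -0.244    0.    ] yawdeg 0.0
flange side [2.651478e+02 5.768000e-01 1.666000e-01 0.000000e+00] yawdeg 0.0
flange top [1.810365e+02 5.783000e-01 1.698000e-01 0.000000e+00] yawdeg 0.0
nut side [ 7.810765e+02  4.340000e-01 -9.300000e-02  6.980000e-02] yawdeg 4.0
nut top [ 4.959111e+02  4.396000e-01 -8.550000e-02  6.980000e-02] yawdeg 4.0
rp side [105.4469   0.4386   0.2458   0.    ] yawdeg 0.0
rp top [112.8983   0.4406   0.2473   0.    ] yawdeg 0.0
sp side [ 4.438252e+02  6.833000e-01 -7.300000e-02  1.309000e-01] yawdeg 7.5
sp top [ 4.393822e+02  6.806000e-01 -7.270000e-02  1.309000e-01] yawdeg 7.5
```

View pics/so.png

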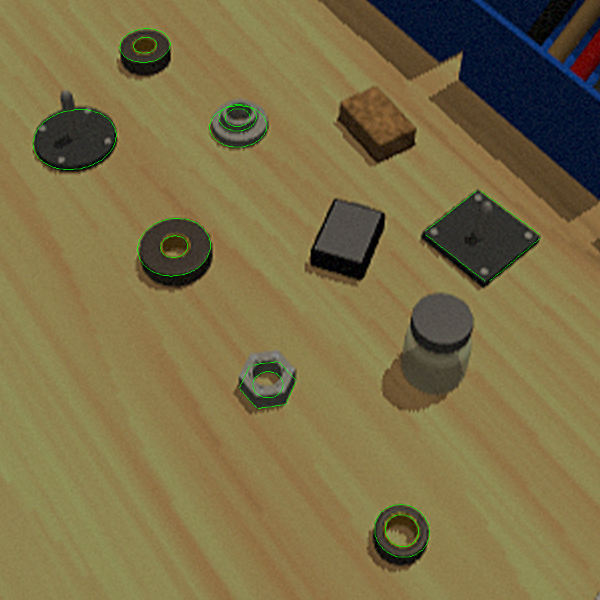

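View pics/to.png

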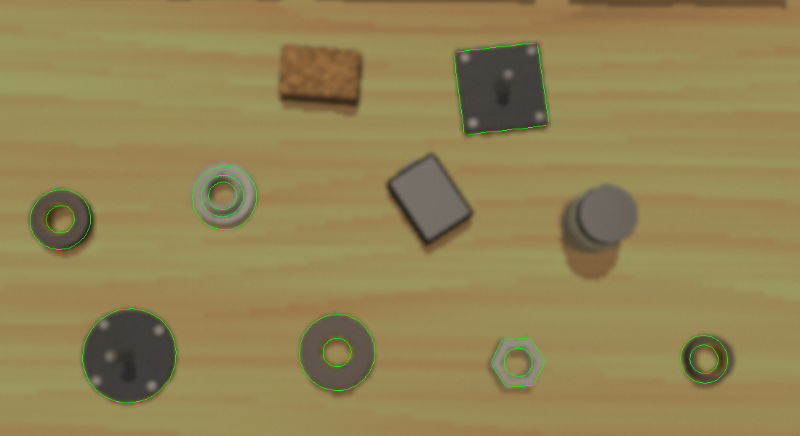

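```bash
python3 - <<'E'
from h import *
print('sp tip',back('top',382.5,174.1,.053),back('side',409.8,237.1,.053))
print('rp tip',back('top',200,303.4,.069),back('side',199.8,180.2,.069))
print('jar',back('top',428,238,.075),back('side',388,293,.075),'case',back('top',347,230,.025),'cork',back('top',297,173,.026))
im=cv2.imread('pics/top0.png');print('nut',fit('top',im,M['nut'],(.439,-.085),.003,np.radians(np.arange(-20,20,1))))
im=cv2.imread('pics/side0.png');print('nut',fit('side',im,M['nut'],(.439,-.085),.003,np.radians(np.arange(-20,20,1))))
E
python3 -m creep '0 0 7.13 0 0 1 1;0 0 7.13 0 0 1 1;0 0 7.13 0 0 1 1;0 0 7.13 0 0 1 1;0 0 7.13 0 0 1 1;0 0 7.13 0 0 1 1;0 0 7.13 0 0 1 1;0 0 7.13 0 0 1 1;0 0 7.13 0 0 1 1;0 0 7.13 0 0 1 1' 40
```

```text
sp tip [ 0.68114395 -0.07283354  0.053     ] [ 0.67860717 -0.07506511  0.053     ]
rp tip [0.44053827 0.24816082 0.069     ] [0.44058035 0.24622966 0.069     ]
jar [ 0.56046403 -0.14995393  0.075     ] [ 0.5604414 -0.1516537  0.075    ] case [ 0.57988027 -0.00957272  0.025     ] cork [0.68823112 0.08676234 0.026     ]
nut (np.float32(496.49774), np.float64(0.43955), np.float64(-0.08545000000000001), np.float64(0.05235987755982989))
nut (np.float32(683.9762), np.float64(0.4398), np.float64(-0.08295000000000001), np.float64(0.10471975511965978))
time_s: 0.93
ee_pos: [0.2078, 0.6154, 0.1302]
eef_rot: [3.141, 0.001, -0.006]
ft_force: [-0.5, -0.2, -0.1]
finger_gap: 0.0854
```

```bash
python3 -m creep '0 0 0 1.486 3.415 0 1;0 0 0 1.486 3.415 0 1;0 0 0 1.486 3.415 0 1;0 0 0 1.486 3.415 0 1;0 0 0 1.486 3.415 0 1;0 0 0 1.486 3.415 0 1;0 0 0 1.486 3.415 0 1;0 0 0 1.486 3.415 0 1;0 0 0 1.486 3.415 0 1;0 0 0 1.486 3.415 0 1;0 0 0 1.486 3.415 0 1;0 0 0 1.486 3.415 0 1;0 0 0 1.486 3.415 0 1;0 0 0 1.486 3.415 0 1;0 0 0 1.486 3.415 0 1;0 0 0 1.486 3.415 0 1;0 0 0 0 0 0 1;0 0 0 0 0 0 1'
```

```text
time_s: 2.43
ee_pos: [0.4464, 0.0681, 0.1311]
eef_rot: [-3.141, 0.001, -0.003]
ft_force: [-0.5, 0.8, 0.1]
finger_gap: 0.0856
```

```bash
python3 -m creep '0 0 0 -0.05 -0.05 2.4 1;0 0 0 0 0 2.4 1;0 0 0 0 0 2.4 1;0 0 0 0 0 2.4 1;0 0 0 0 0 1.4 1;0 0 0 0 0 1 1;0 0 0 0 0 0.5 1;0 0 0 0 0 0.3 1;0 0 0 0 0 0 1'
python3 - <<'E'
from h import *
cv2.imwrite('pics/s1.png',cv2.resize(capture('side')[130:370,100:420,::-1],None,fx=2.5,fy=2.5))
E
```

```text
time_s: 3.18
ee_pos: [0.4457, 0.0705, 0.0034]
eef_rot: [-3.142, -0.0, 0.001]
ft_force: [-0.2, 0.2, 0.0]
finger_gap: 0.0854
```

View pics/s1.png

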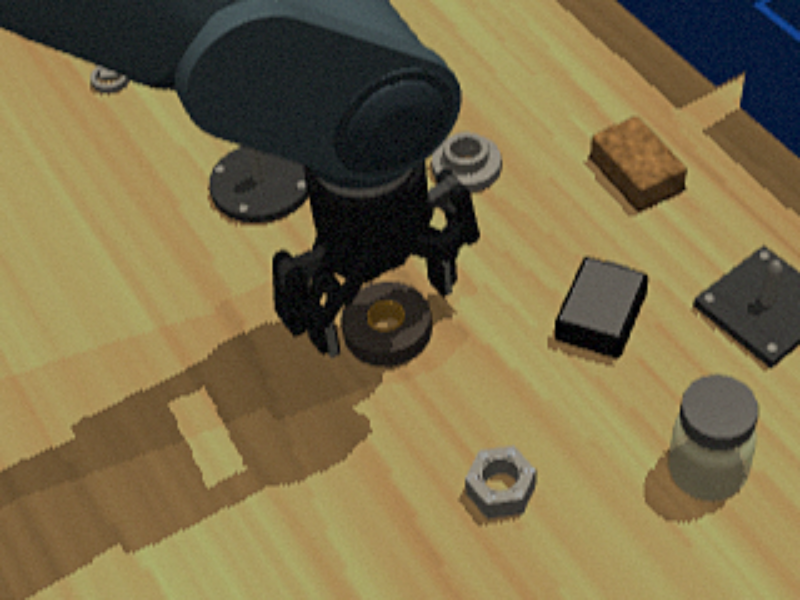

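The open fingers straddle the large wheel (around 390,325) evenly, tips at wheel height. Close.

```bash
python3 -m creep '0 0 0 0 0.1 0.1 0.7;0 0 0 0 0 0 0.6;0 0 0 0 0 0 0.5;0 0 0 0 0 0 0.4;0 0 0 0 0 0 0.4;0 0 0 0 0 0 0.4;0 0 0 0 0 0 0.4' 60
```

```text
time_s: 3.82
ee_pos: [0.4464, 0.0689, 0.0038]
eef_rot: [3.141, -0.001, 0.001]
ft_force: [-4.4, 0.3, 10.8]
finger_gap: 0.0611
```

```bash
python3 -m creep '0 0 0 0 0 -1 0.4;0 0 0 0 0 -2 0.4;0 0 0 0 0 -3 0.4;0 0 0 0 0 -3 0.4;0 0 0 0 0 -2.5 0.4;0 0 0 0 0 0 0.4;0 0 0 0 0 0 0.4'
python3 - <<'E'
from h import *
a=cv2.resize(capture('side')[130:370,100:420,::-1],(800,600));cv2.imwrite('pics/s2.png',a)
E
```

```text
time_s: 4.4
ee_pos: [0.4467, 0.0689, 0.1191]
eef_rot: [3.141, -0.004, 0.0]
ft_force: [0.1, 0.3, -2.5]
finger_gap: 0.061
```

View pics/s2.png

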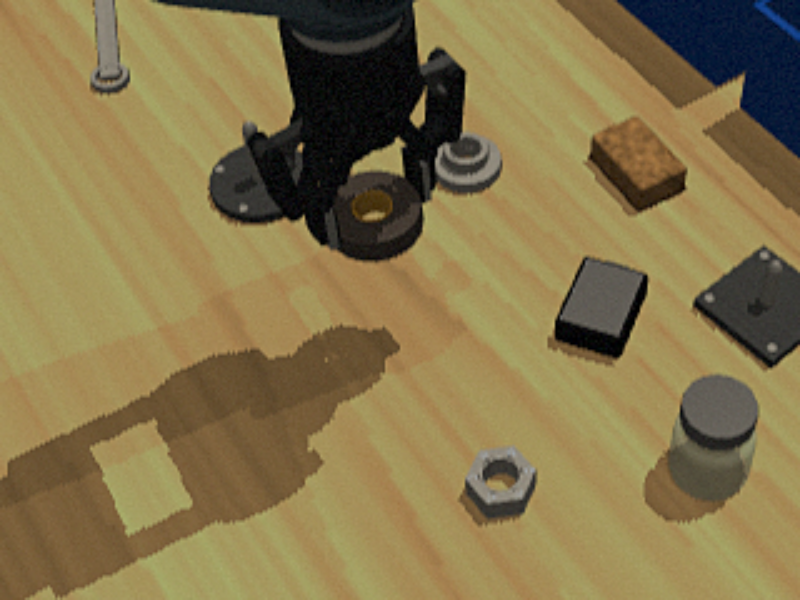

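The wheel is held level (375,215), centred between the pads. Move to the round post.

```bash
python3 -m creep '0 0 0 -0.124 -2.5 0 0.4;0 0 0 -0.124 -3.6 0 0.4;0 0 0 -0.124 -3.6 0 0.4;0 0 0 -0.124 -3.6 0 0.4;0 0 0 -0.124 -2.5 0 0.4;0 0 0 0 -1.5 0 0.4;0 0 0 0 -0.5 0 0.4;0 0 0 0 0 0 0.4;0 0 0 0 0 0 0.4'
python3 - <<'E'
from h import *
a=capture('side');cv2.imwrite('pics/s3f.png',a[:,:,::-1]);cv2.imwrite('pics/s3.png',cv2.resize(a[90:270,100:340,::-1],(800,600)))
E
```

```text
time_s: 5.2
ee_pos: [0.4385, 0.2463, 0.116]
eef_rot: [3.14, 0.002, 0.001]
ft_force: [-0.5, -0.8, -2.2]
finger_gap: 0.0611
```

View pics/s3.png

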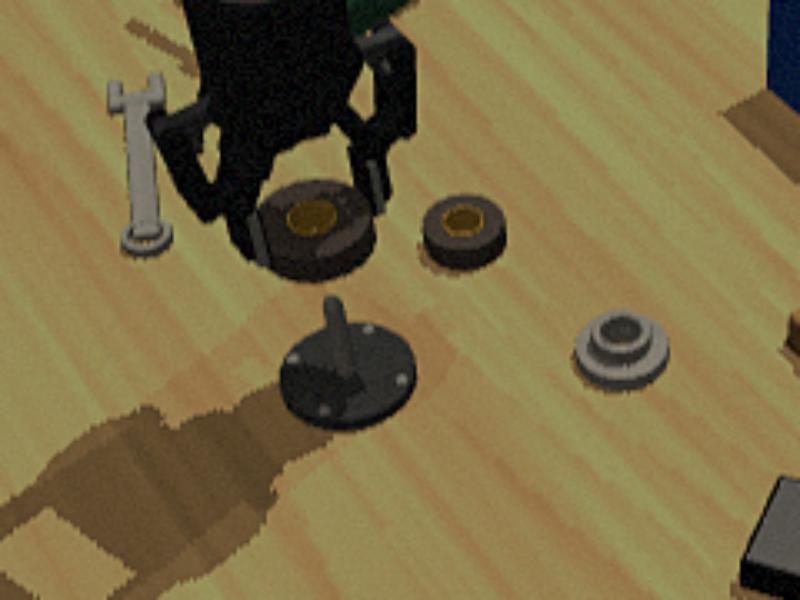

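Run:
```python
from h import *
print(get_obs()['ee_pos'])
im=cv2.imread('pics/s3f.png')
for z in(.128,.132,.136):
  print(z,fit('side',im,lambda c,y:[circ(c,.032,z),circ(c,.012,z)],(.4405,.246)))
f=fit('side',im,lambda c,y:[circ(c,.032,.132),circ(c,.012,.132)],(.4405,.246))
V=cv2.resize(im,None,fx=3,fy=3)
for r in(.032,.012): cv2.polylines(V,[(proj('side',circ(f[1:3],r,.132))*3+1).astype(np.int32)],False,(0,255,0),1)
cv2.imwrite('pics/s3o.png',V[400:700,400:700])
```

```text
[0.43878935 0.24601294 0.11631005]
0.128 (np.float32(111.681496), np.float64(0.43805), np.float64(0.25155), 0)
0.132 (np.float32(111.91952), np.float64(0.4368), np.float64(0.2473), 0)
0.136 (np.float32(111.710464), np.float64(0.4353), np.float64(0.2428), 0)
```

View pics/s3o.png

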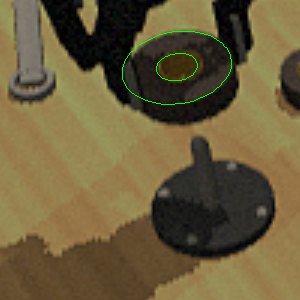

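```bash
python3 -m creep '0 0 0 0.2 -0.05 0 0.4;0 0 0 0 0 2 0.4;0 0 0 0 0 2 0.4;0 0 0 0 0 2 0.4;0 0 0 0 0 1.5 0.4;0 0 0 0 0 1 0.4;0 0 0 0 0 0.5 0.4;0 0 0 0 0 0.5 0.4;0 0 0 0 0 0.2 0.4;0 0 0 0 0 0.1 0.4;0 0 0 0 0 0 0.4;0 0 0 0 0 0 0.4'
```

```text
time_s: 6.25
ee_pos: [0.4419, 0.2477, 0.02]
eef_rot: [-3.141, -0.001, 0.001]
ft_force: [-0.2, -0.4, -0.9]
finger_gap: 0.0613
```

```bash
python3 -m creep '0 0 0 0 0 0.3 0.4;0 0 0 0 0 0.2 0.4;0 0 0 0 0 0.1 0.4;0 0 0 0 0 0 0.4;0 0 0 0 0 0 0.4'
```

```text
time_s: 6.67
ee_pos: [0.4415, 0.2476, 0.0139]
eef_rot: [3.141, 0.0, 0.001]
ft_force: [-2.8, -1.9, 5.1]
finger_gap: 0.061
```

```bash
python3 -m creep '0 0 0 0 0 0 0.8;0 0 0 0 0 0 1;0 0 0 0 0 0 1;0 0 0 0 0 0 1;0 0 0 0 0 -1 1;0 0 0 0 0 -2 1;0 0 0 0 0 -3 1;0 0 0 0 0 -3 1;0 0 0 0 0 -2 1;0 0 0 0 0 0 1;0 0 0 0 0 0 1'
python3 - <<'E'
from h import *
a=capture('side');cv2.imwrite('pics/s4f.png',a[:,:,::-1]);cv2.imwrite('pics/s4.png',cv2.resize(a[90:270,100:340,::-1],(800,600)))
E
```

```text
time_s: 7.58
ee_pos: [0.4423, 0.2479, 0.1252]
eef_rot: [-3.141, -0.004, 0.001]
ft_force: [-1.2, 0.2, -0.6]
finger_gap: 0.0855
```

View pics/s4.png

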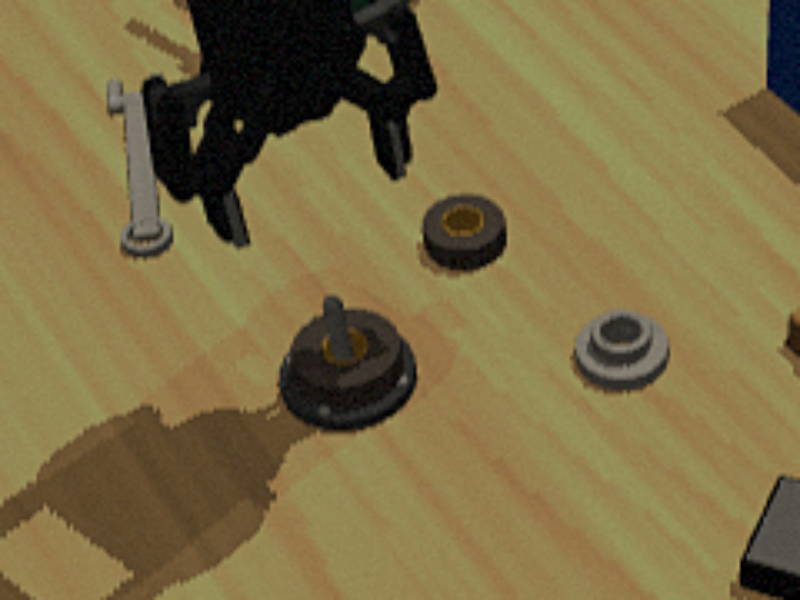

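Large wheel lies flat on the round base, post through its hole (345,350). Next the middle wheel.

```bash
python3 -m creep '0 0 0 2 -1 0 1;0 0 0 2.5 -1.4 0 1;0 0 0 2.5 -1.4 0 1;0 0 0 2.5 -1.4 0 1;0 0 0 1.5 -0.8 0 1;0 0 0 0.5 -0.2 0 1;0 0 0 0 0 1.5 1;0 0 0 0 0 2.5 1;0 0 0 0 0 2.5 1;0 0 0 0 0 1.5 1;0 0 0 0 0 1 1;0 0 0 0 0 0 1;0 0 0 0 0 0 1'
python3 - <<'E'
from h import *
a=capture('side');cv2.imwrite('pics/s5.png',cv2.resize(a[80:260,100:340,::-1],(800,600)))
E
```

```text
time_s: 8.72
ee_pos: [0.556, 0.3095, 0.0331]
eef_rot: [3.141, 0.001, 0.001]
ft_force: [0.1, -0.3, 1.7]
finger_gap: 0.0852
```

View pics/s5.png

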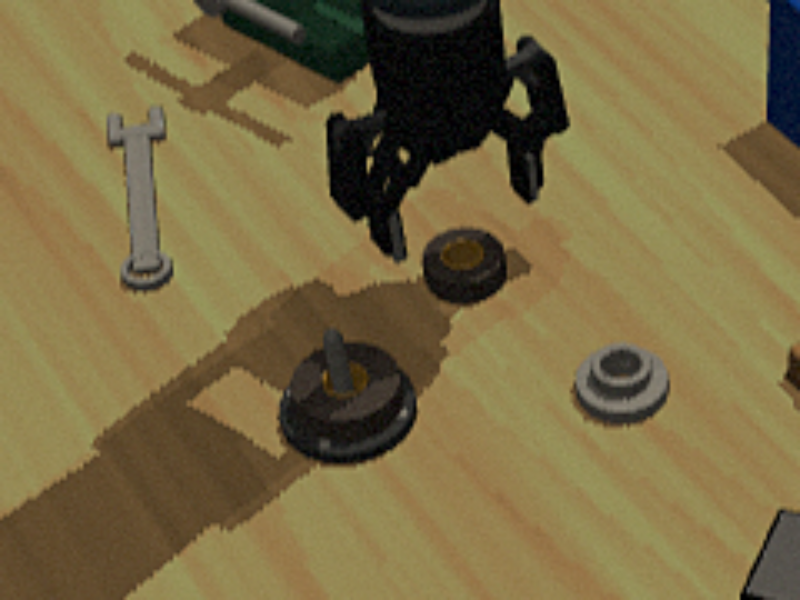

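Fingers stand on either side of the middle wheel (465,262). Go down and grip.

```bash
python3 -m creep '0 0 0 0 0 1.5 1;0 0 0 0 0 0.9 1;0 0 0 0 0 0.5 0.9;0 0 0 0 0 0 0.6;0 0 0 0 0 0 0.3;0 0 0 0 0 0 0.3;0 0 0 0 0 0 0.3;0 0 0 0 0 0 0.3;0 0 0 0 0 0 0.3' 60
```

```text
time_s: 9.52
ee_pos: [0.5565, 0.3097, 0.0046]
eef_rot: [-3.141, -0.001, 0.001]
ft_force: [-0.6, 0.3, -0.5]
finger_gap: 0.0497
```

```bash
python3 -m creep '0 0 0 0 0 -1 0.3;0 0 0 0 0 -2.5 0.3;0 0 0 0 0 -3 0.3;0 0 0 0 0 -2.5 0.3;0 0 0 0 0 -2 0.3;0 0 0 0 0 0 0.3;0 0 0 -2 1 0 0.3;0 0 0 -2.5 1.4 0 0.3;0 0 0 -2.5 1.4 0 0.3;0 0 0 -2.5 1.4 0 0.3;0 0 0 -1.5 0.8 0 0.3;0 0 0 -0.5 0.2 0 0.3;0 0 0 0 0 0 0.3;0 0 0 0 0 0 0.3;0 0 0 0 0 0 0.3'
python3 - <<'E'
from h import *
print(get_obs()['ee_pos'])
a=capture('side');cv2.imwrite('pics/s6.png',cv2.resize(a[80:260,100:340,::-1],(800,600)))
E
```

```text
time_s: 10.77
ee_pos: [0.4424, 0.2479, 0.1145]
eef_rot: [-3.141, -0.001, 0.001]
ft_force: [-0.1, -0.6, -1.8]
finger_gap: 0.0491
[0.44238159 0.24793082 0.11451713]
```

View pics/s6.png

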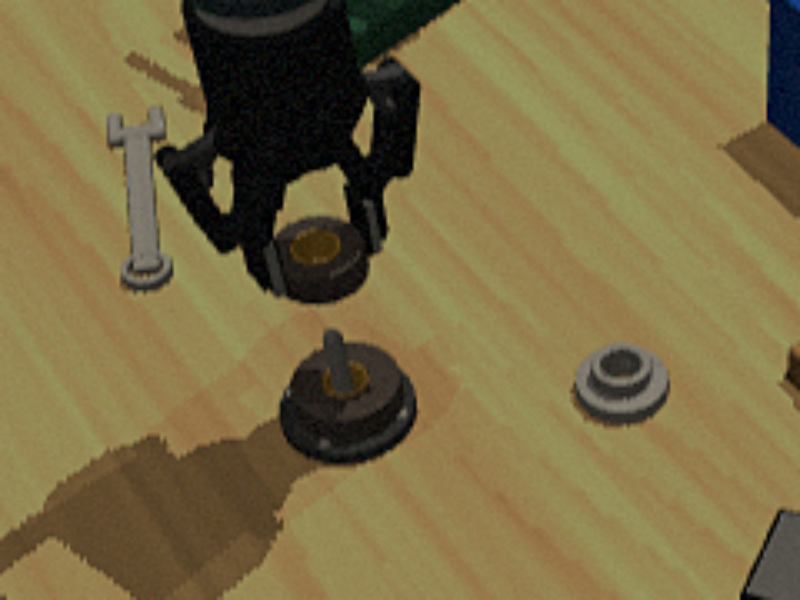

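Middle wheel is held level over the post (318,258). Lower it.

```bash
python3 -m creep '0 0 0 -0.1 0.05 1.5 0.3;0 0 0 0 0 2 0.3;0 0 0 0 0 2 0.3;0 0 0 0 0 1.2 0.3;0 0 0 0 0 0.5 0.3;0 0 0 0 0 0.3 0.3;0 0 0 0 0 0.2 0.3;0 0 0 0 0 0.1 0.3;0 0 0 0 0 0 0.3;0 0 0 0 0 0 0.3'
```

```text
time_s: 11.65
ee_pos: [0.441, 0.2472, 0.0371]
eef_rot: [-3.141, -0.001, 0.001]
ft_force: [0.6, 0.3, -0.4]
finger_gap: 0.0496
```

```bash
python3 -m creep '0 0 0 0 0 0.15 0.3;0 0 0 0 0 0.1 0.3;0 0 0 0 0 0 0.3;0 0 0 0 0 0 0.3'
```

```text
time_s: 11.98
ee_pos: [0.4408, 0.2472, 0.0345]
eef_rot: [-3.141, -0.001, 0.001]
ft_force: [-1.9, -0.2, 5.2]
finger_gap: 0.0492
```

```bash
python3 -m creep '0 0 0 0 0 0 0.7;0 0 0 0 0 0 1;0 0 0 0 0 0 1;0 0 0 0 0 0 1;0 0 0 0 0 -1 1;0 0 0 0 0 -2.5 1;0 0 0 0 0 -3 1;0 0 0 0 0 -2.5 1;0 0 0 0 0 0 1;0 0 0 0 0 0 1'
python3 - <<'E'
from h import *
a=capture('side');cv2.imwrite('pics/s7.png',cv2.resize(a[90:270,100:340,::-1],(800,600)))
E
```

```text
time_s: 12.82
ee_pos: [0.4416, 0.2475, 0.1261]
eef_rot: [-3.14, -0.004, 0.001]
ft_force: [0.1, -0.6, -0.3]
finger_gap: 0.0853
```

View pics/s7.png

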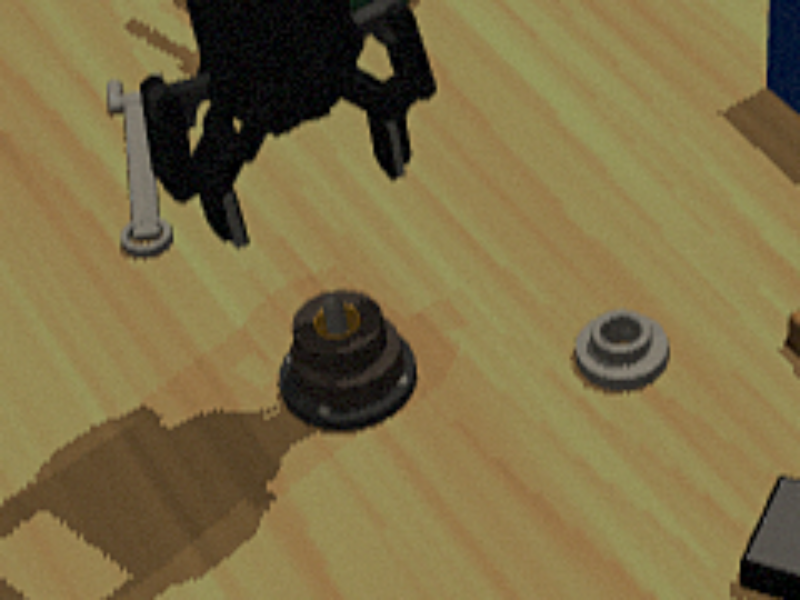

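Middle wheel sits flat on the large one, post through (337,318). Now the small wheel.

```bash
python3 -m creep '0 0 0 0 2 0 1;0 0 0 0 3.5 0 1;0 0 0 0 4 0 1;0 0 0 0 4 0 1;0 0 0 0 4 0 1;0 0 0 0 4 0 1;0 0 0 0 4 0 1;0 0 0 0 4 0 1;0 0 0 0 4 0 1;0 0 0 0 4 0 1;0 0 0 0 4 0 1;0 0 0 0 3.5 0 1;0 0 0 0.2 2.5 0 1;0 0 0 0.1 1.5 0 1;0 0 0 0 0.5 0 1;0 0 0 0 0 2 1;0 0 0 0 0 2.5 1;0 0 0 0 0 2.5 1;0 0 0 0 0 1.5 1;0 0 0 0 0 0.5 1'
python3 -m creep '0 0 0 0 0 0 1;0 0 0 0 0 0 1'
python3 - <<'E'
from h import *
a=capture('side');cv2.imwrite('pics/s8.png',cv2.resize(a[280:460,260:500,::-1],(800,600)))
E
```

```text
time_s: 14.53
ee_pos: [0.4414, -0.2446, 0.0302]
eef_rot: [-3.136, 0.005, 0.002]
ft_force: [-0.9, 0.4, -0.4]
finger_gap: 0.0856
time_s: 14.7
ee_pos: [0.4439, -0.2473, 0.0341]
eef_rot: [-3.141, 0.0, 0.002]
ft_force: [0.6, -0.3, -0.5]
finger_gap: 0.0855
```

View pics/s8.png

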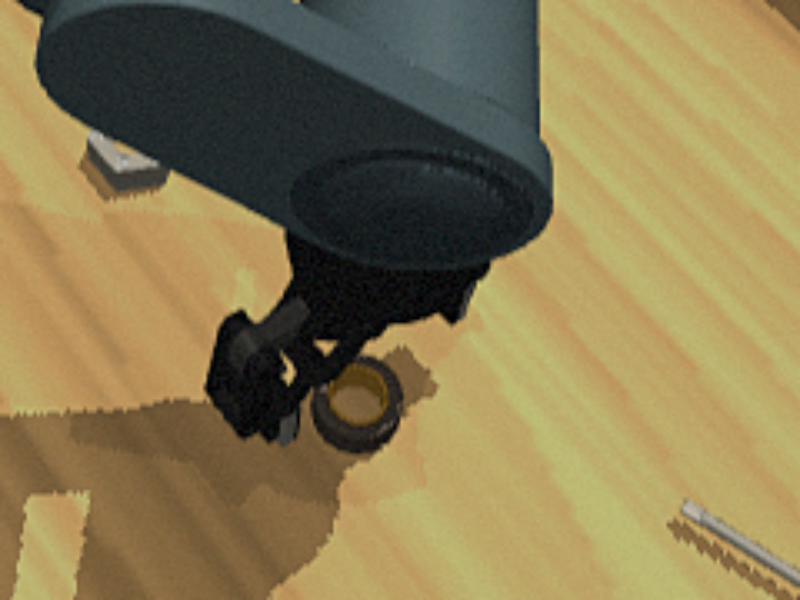

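Small wheel (358,405) lies between the fingers. Down and grip.

```bash
python3 -m creep '0 0 0 0 0.25 1.5 1;0 0 0 0 0 1 1;0 0 0 0 0 0.5 0.9;0 0 0 0 0 0 0.6;0 0 0 0 0 0 0.3;0 0 0 0 0 0 0.15;0 0 0 0 0 0 0.15;0 0 0 0 0 0 0.15;0 0 0 0 0 0 0.15;0 0 0 0 0 0 0.15' 50
```

```text
time_s: 15.58
ee_pos: [0.4443, -0.251, 0.0048]
eef_rot: [3.14, -0.001, 0.001]
ft_force: [-0.9, 1.8, 5.1]
finger_gap: 0.0373
```

```bash
python3 -m creep '0 0 0 0 0 -1 0.15;0 0 0 0 0 -2.5 0.15;0 0 0 0 0 -3.5 0.15;0 0 0 0 0 -3 0.15;0 0 0 0 0 -2.5 0.15;0 0 0 0 0 0 0.15;0 0 0 0 0 0 0.15'
python3 - <<'E'
from h import *
a=capture('side');cv2.imwrite('pics/s9.png',cv2.resize(a[250:460,230:510,::-1],(800,600)))
E
```

```text
time_s: 16.17
ee_pos: [0.4444, -0.2511, 0.1307]
eef_rot: [3.139, -0.003, 0.001]
ft_force: [0.0, -0.0, -0.7]
finger_gap: 0.0379
```

View pics/s9.png

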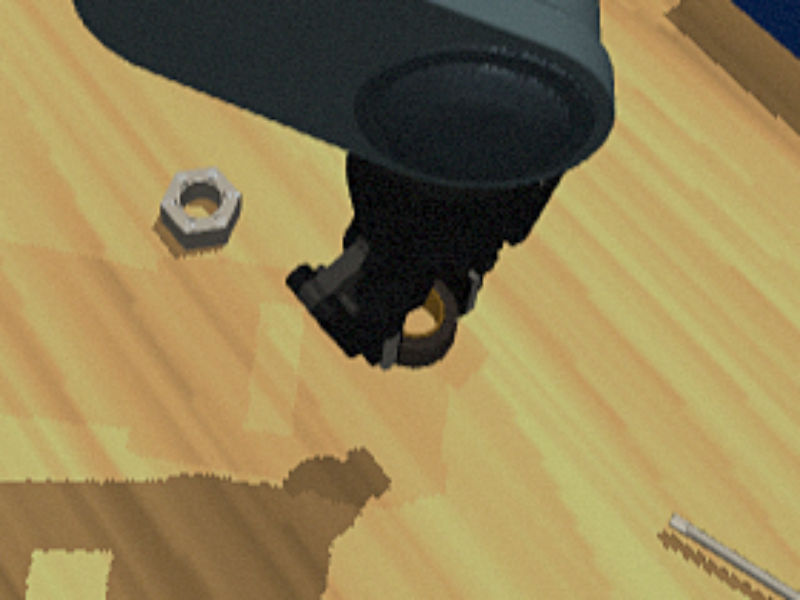

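Small wheel is held (430,320). Carry it to the round post.

```bash
python3 -m creep '0 0 0 0 -2 0 0.15;0 0 0 0 -3.5 0 0.15;0 0 0 0 -4 0 0.15;0 0 0 0 -4 0 0.15;0 0 0 0 -4 0 0.15;0 0 0 0 -4 0 0.15;0 0 0 0 -4 0 0.15;0 0 0 0 -4 0 0.15;0 0 0 0 -4 0 0.15;0 0 0 0 -4 0 0.15;0 0 0 0 -4 0 0.15;0 0 0 -0.1 -3.5 0 0.15;0 0 0 -0.1 -2.5 0 0.15;0 0 0 -0.15 -1.5 0 0.15;0 0 0 0 -0.8 0 0.15;0 0 0 0 0 0 0.15;0 0 0 0 0 0 0.15;0 0 0 0 0 0 0.15'
python3 - <<'E'
from h import *
print(get_obs()['ee_pos'])
a=capture('side');cv2.imwrite('pics/s10.png',cv2.resize(a[80:260,100:340,::-1],(800,600)))
E
```

```text
time_s: 17.72
ee_pos: [0.4396, 0.2465, 0.1281]
eef_rot: [3.141, 0.001, -0.001]
ft_force: [0.2, -0.1, -1.1]
finger_gap: 0.0377
[0.43955881 0.24650689 0.12808619]
```

View pics/s10.png

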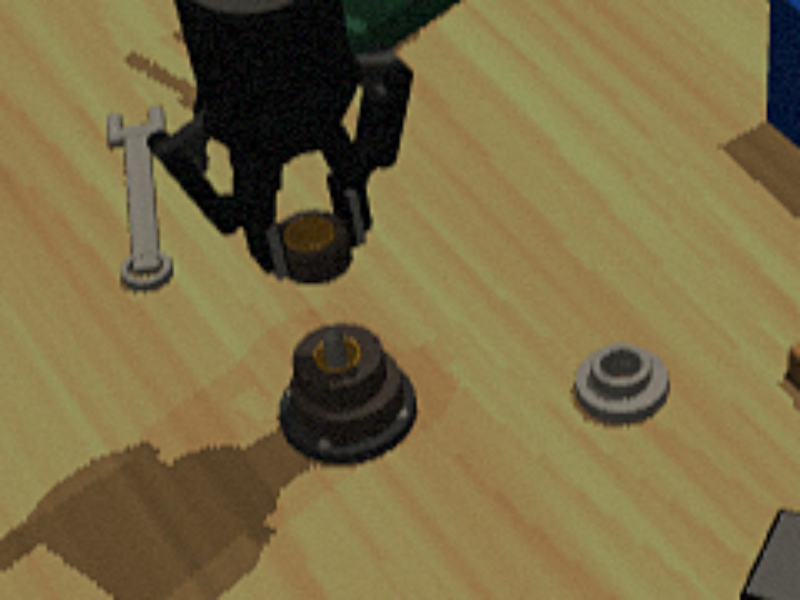

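Small wheel held level above the stack (313,243). Lower.

```bash
python3 -m creep '0 0 0 0.15 0 1.5 0.15;0 0 0 0 0 2 0.15;0 0 0 0 0 1.5 0.15;0 0 0 0 0 1 0.15;0 0 0 0 0 0.5 0.15;0 0 0 0 0 0.3 0.15;0 0 0 0 0 0.2 0.15;0 0 0 0 0 0 0.15;0 0 0 0 0 0 0.15'
```

```text
time_s: 18.52
ee_pos: [0.4419, 0.2477, 0.0595]
eef_rot: [-3.141, -0.001, 0.001]
ft_force: [0.0, 0.9, -0.1]
finger_gap: 0.0373
```

```bash
python3 -m creep '0 0 0 -0.05 0.05 0.2 0.15;0 0 0 0 0 0.15 0.15;0 0 0 0 0 0.1 0.15;0 0 0 0 0 0 0.15;0 0 0 0 0 0 0.15'
```

```text
time_s: 18.93
ee_pos: [0.441, 0.2471, 0.0548]
eef_rot: [3.142, -0.0, 0.001]
ft_force: [-1.3, -0.3, 4.3]
finger_gap: 0.0375
```

```bash
python3 -m creep '0 0 0 0 0 0 0.5;0 0 0 0 0 0 0.8;0 0 0 0 0 0 1;0 0 0 0 0 0 1;0 0 0 0 0 0 1;0 0 0 0 0 -1 1;0 0 0 0 0 -2.5 1;0 0 0 0 0 -2.5 1;0 0 0 2 1 -1 1;0 0 0 2.5 1.5 0 1;0 0 0 3 1.7 0 1;0 0 0 3 1.7 0 1;0 0 0 2 1.2 0 1;0 0 0 1.2 0.7 0 1;0 0 0 0 0 0 1;0 0 0 0 0 0 1;0 0 0 0 0 0 1'
python3 - <<'E'
from h import *
a=capture('side');cv2.imwrite('pics/s11.png',cv2.resize(a[90:270,140:380,::-1],(800,600)))
E
```

```text
time_s: 20.35
ee_pos: [0.5766, 0.1698, 0.1241]
eef_rot: [-3.141, 0.001, 0.001]
ft_force: [-0.8, -0.1, -0.1]
finger_gap: 0.0856
```

View pics/s11.png

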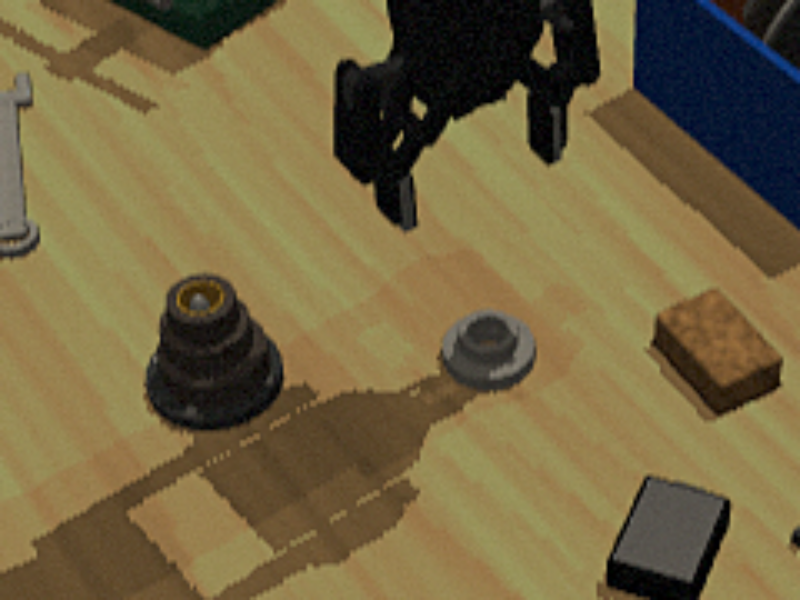

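Three wheels stacked on the round post (205,340), tip flush. Next: flange by its hub.

```bash
python3 -m creep '0 0 0 0.15 0.1 1.5 1;0 0 0 0 0 2.5 1;0 0 0 0 0 2.5 1;0 0 0 0 0 2 1;0 0 0 0 0 1.2 1;0 0 0 0 0 0.6 1;0 0 0 0 0 0.3 1;0 0 0 0 0 0 1;0 0 0 0 0 0 1;0 0 0 0 0 0 1'
python3 - <<'E'
from h import *
print(get_obs()['ee_pos'])
a=capture('side');cv2.imwrite('pics/s12.png',cv2.resize(a[120:240,200:360,::-1],(800,600)))
E
```

```text
time_s: 21.23
ee_pos: [0.5804, 0.1683, 0.0197]
eef_rot: [-3.141, -0.003, 0.001]
ft_force: [0.2, -0.4, -0.2]
finger_gap: 0.0854
[0.58040904 0.16831262 0.01972755]
```

View pics/s12.png

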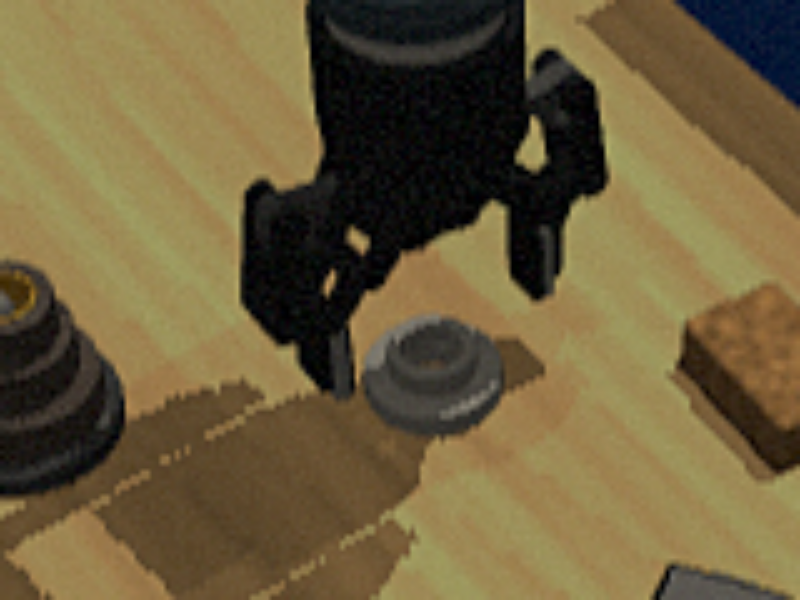

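Fingers straddle flange (435,370). Slightly lower and close on the hub.

```bash
python3 -m creep '0 0 0 -0.05 0 0.45 0.9;0 0 0 0 0 0 0.7;0 0 0 0 0 0 0.5;0 0 0 0 0 0 0.3;0 0 0 0 0 0 0.1;0 0 0 0 0 0 0.1;0 0 0 0 0 0 0.1;0 0 0 0 0 0 0.1;0 0 0 0 0 0 0.1' 60
```

```text
time_s: 22.03
ee_pos: [0.5796, 0.1681, 0.0146]
eef_rot: [-3.142, -0.002, 0.001]
ft_force: [-1.1, -1.2, 5.7]
finger_gap: 0.033
```

```bash
python3 -m creep '0 0 0 0 0 -1 0.1;0 0 0 0 0 -2.5 0.1;0 0 0 0 0 -3.5 0.1;0 0 0 0 0 -3 0.1;0 0 0 0 0 -1.5 0.1;0 0 0 0.8 2 0 0.1;0 0 0 1.2 3 0 0.1;0 0 0 1.5 3.6 0 0.1;0 0 0 1.5 3.6 0 0.1;0 0 0 1.5 3.6 0 0.1;0 0 0 1.5 3.4 0 0.1;0 0 0 1.1 2.6 0 0.1;0 0 0 0.7 1.6 0 0.1;0 0 0 0.2 0.8 0 0.1;0 0 0 0 0 0 0.1;0 0 0 0 0 0 0.1;0 0 0 0 0 0 0.1'
python3 - <<'E'
from h import *
print(get_obs()['ee_pos'])
a=capture('side');cv2.imwrite('pics/s13f.png',a[:,:,::-1]);cv2.imwrite('pics/s13.png',cv2.resize(a[130:310,290:530,::-1],(800,600)))
E
```

```text
time_s: 23.45
ee_pos: [0.6783, -0.0719, 0.1284]
eef_rot: [-3.141, 0.001, 0.002]
ft_force: [0.6, -0.0, -2.4]
finger_gap: 0.0327
[ 0.6782694  -0.07193419  0.12843871]
```

View pics/s13.png

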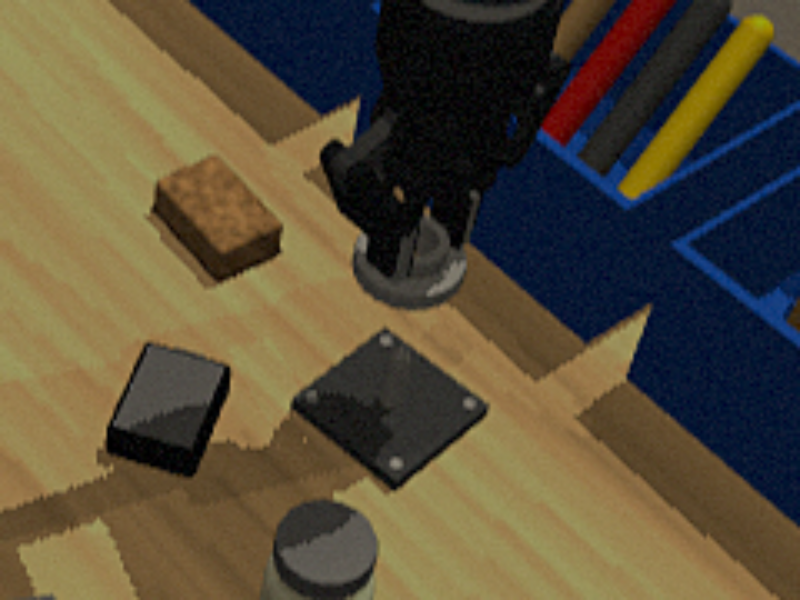

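Run:
```python
from h import *
im=cv2.imread('pics/s13f.png')
f=lambda c,y:[circ(c,.028,.126),circ(c,.028,.114)[:]]
b=fit('side',im,f,(.679,-.073));print(b)
V=cv2.resize(im,None,fx=4,fy=4)
for C in f(b[1:3],0): cv2.polylines(V,[(proj('side',C)*4+1).astype(np.int32)],False,(0,255,0),1)
for C in M['sp']((.681,-.073),.131): cv2.polylines(V,[(proj('side',C)*4+1).astype(np.int32)],False,(0,0,255),1)
cv2.imwrite('pics/s13o.png',V[700:1200,1350:1850])
```

```text
(np.float32(137.53786), np.float64(0.6783), np.float64(-0.06695000000000001), 0)
```

View pics/s13o.png

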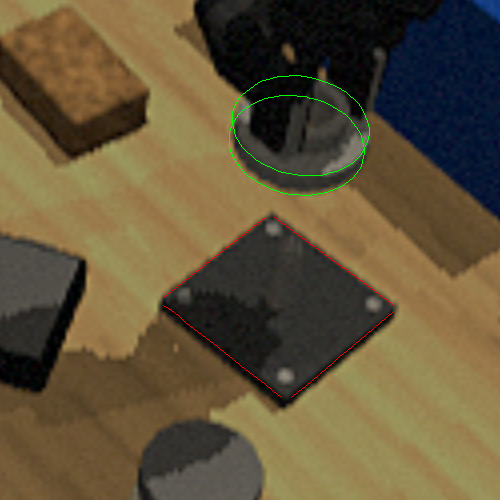

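```bash
python3 -m creep '0 0 0 0.2 0.35 0 0.1;0 0 0 0 0 1.5 0.1;0 0 0 0 0 2.5 0.1;0 0 0 0 0 2 0.1;0 0 0 0 0 1 0.1;0 0 0 0 0 0.5 0.1;0 0 0 0 0 0 0.1;0 0 0 0 0 0 0.1;0 0 0 0 0 0 0.1'
python3 - <<'E'
from h import *
print(get_obs()['ee_pos'])
a=capture('side');cv2.imwrite('pics/s14.png',cv2.resize(a[170:290,340:500,::-1],(800,600)))
E
```

```text
time_s: 24.25
ee_pos: [0.6822, -0.0776, 0.0554]
eef_rot: [3.141, -0.003, 0.001]
ft_force: [0.1, -0.5, -1.8]
finger_gap: 0.0327
[ 0.68216348 -0.07759299  0.05543081]
```

View pics/s14.png

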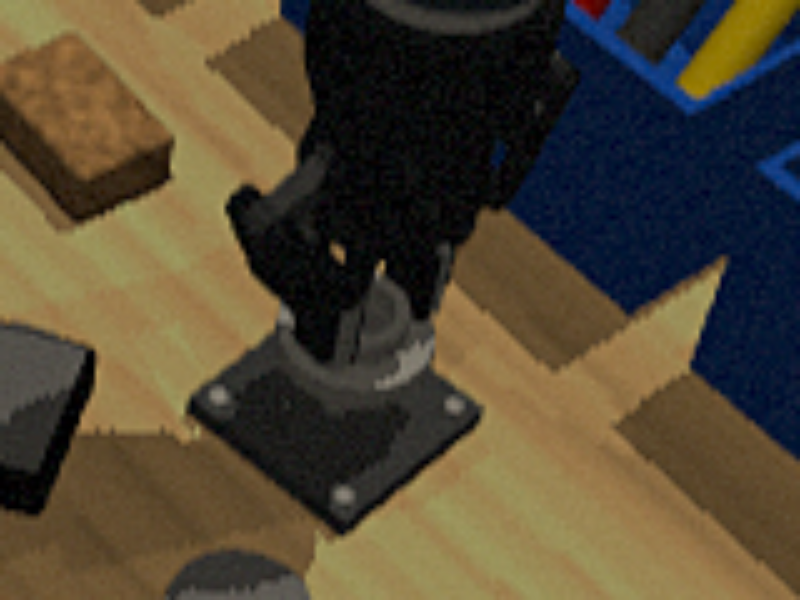

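Flange is threaded over the post tip without any side force. Continue down.

```bash
python3 -m creep '0 0 0 -0.1 -0.2 0.8 0.1;0 0 0 0 0 0.8 0.1;0 0 0 0 0 0.6 0.1;0 0 0 0 0 0.4 0.1;0 0 0 0 0 0.2 0.1;0 0 0 0 0 0 0.1;0 0 0 0 0 0 0.1;0 0 0 0 0 0 0.1'
```

```text
time_s: 24.97
ee_pos: [0.6803, -0.0754, 0.0259]
eef_rot: [3.141, -0.001, 0.001]
ft_force: [-0.4, -0.5, -1.3]
finger_gap: 0.0323
```

```bash
python3 -m creep '0 0 0 0 0 0.1 0.1;0 0 0 0 0 0.08 0.1;0 0 0 0 0 0 0.1;0 0 0 0 0 0 0.1'
```

```text
time_s: 25.3
ee_pos: [0.6804, -0.0754, 0.0247]
eef_rot: [3.141, -0.001, 0.001]
ft_force: [-2.2, 0.8, 3.3]
finger_gap: 0.0326
```

```bash
python3 -m creep '0 0 0 0 0 0 0.5;0 0 0 0 0 0 0.8;0 0 0 0 0 0 1;0 0 0 0 0 0 1;0 0 0 0 0 0 1;0 0 0 0 0 -1 1;0 0 0 0 0 -2.5 1;0 0 0 0 0 -3.5 1;0 0 0 0 0 -3 1;0 0 0 0 0 0 1;0 0 0 0 0 0 1'
python3 - <<'E'
from h import *
a=capture('side');cv2.imwrite('pics/s15.png',cv2.resize(a[170:290,340:500,::-1],(800,600)))
E
```

```text
time_s: 26.22
ee_pos: [0.682, -0.0758, 0.128]
eef_rot: [3.14, -0.006, 0.001]
ft_force: [-0.6, -0.2, 0.2]
finger_gap: 0.0855
```

View pics/s15.png

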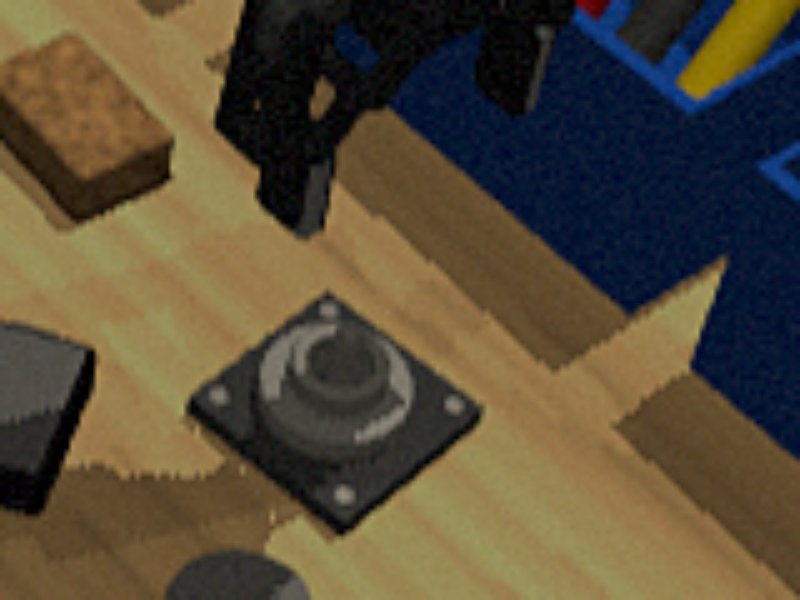

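Flange lies flat, hub up, post inside (345,360). Now the nut, with a 4° turn to its flats.

```bash
python3 -m creep '0 0 0 -2 0.07 0 1;0 0 0 -3.2 0.1 0 1;0 0 0 -3.6 0.13 0 1;0 0 0 -3.6 0.13 0 1;0 0 0 -3.6 0.13 0 1;0 0 0 -3.2 0.13 0 1;0 0 0 -2.4 0.1 0 1;0 0 0 -1.6 0.07 0 1;0 0 0 -1 0.03 0 1;0 0 -4 0 0 1 1;0 0 0 0 0 2 1;0 0 0 0 0 2.5 1;0 0 0 0 0 2 1;0 0 0 0 0 1.5 1;0 0 0 0 0 0.5 1;0 0 0 0 0 0 1;0 0 0 0 0 0 1'
python3 - <<'E'
from h import *
print(get_obs()['ee_pos'])
a=capture('side');cv2.imwrite('pics/s16.png',cv2.resize(a[250:370,220:380,::-1],(800,600)))
E
```

```text
time_s: 27.68
ee_pos: [0.4377, -0.0842, 0.0288]
eef_rot: [-3.141, 0.001, 0.07]
ft_force: [-0.7, 0.3, 0.4]
finger_gap: 0.0857
[ 0.4377302  -0.08421241  0.02882188]
```

View pics/s16.png

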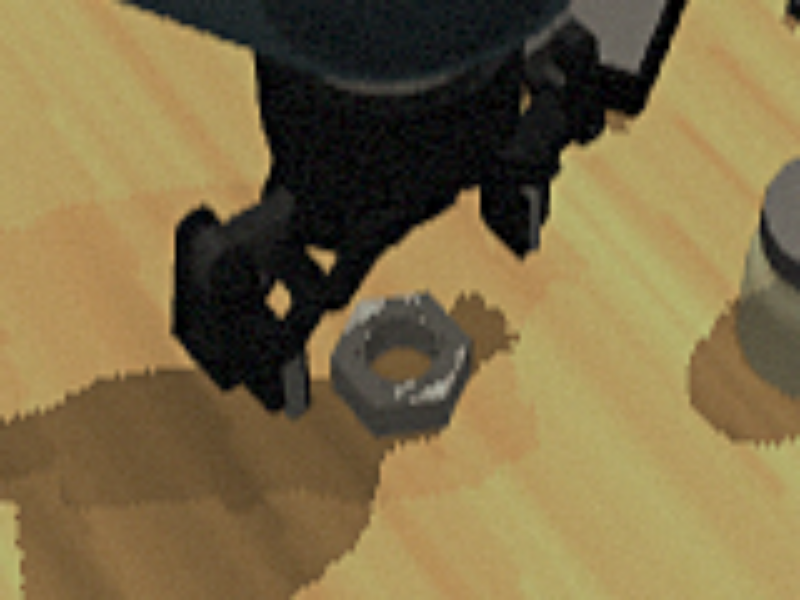

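Nut (400,365) lies between the pads, flats facing them. Down and grip.

```bash
python3 -m creep '0 0 0 0.1 0 1.2 1;0 0 0 0 0 0.8 1;0 0 0 0 0 0.4 0.9;0 0 0 0 0 0 0.6;0 0 0 0 0 0 0.3;0 0 0 0 0 0 0.15;0 0 0 0 0 0 0.15;0 0 0 0 0 0 0.15;0 0 0 0 0 0 0.15;0 0 0 0 0 0 0.15' 60
```

```text
time_s: 28.57
ee_pos: [0.4398, -0.0847, 0.0058]
eef_rot: [3.141, -0.002, 0.07]
ft_force: [-0.9, 0.8, 5.5]
finger_gap: 0.0384
```

```bash
python3 -m creep '0 0 0 0 0 -1 0.15;0 0 0 0 0 -2.5 0.15;0 0 0 0 0 -3.5 0.15;0 0 0 0 0 -3 0.15;0 0 4 0 0 -2 0.15;0 0 0 2 -0.07 0 0.15;0 0 0 3 -0.1 0 0.15;0 0 0 3.6 -0.13 0 0.15;0 0 0 3.6 -0.13 0 0.15;0 0 0 3.6 -0.13 0 0.15;0 0 0 3.2 -0.13 0 0.15;0 0 0 2.4 -0.1 0 0.15;0 0 0 1.6 -0.1 0 0.15;0 0 0 1 -0.05 0 0.15;0 0 0 0 0 0 0.15;0 0 0 0 0 0 0.15;0 0 0 0 0 0 0.15'
python3 - <<'E'
from h import *
print(get_obs()['ee_pos'])
a=capture('side');cv2.imwrite('pics/s17.png',cv2.resize(a[130:310,290:530,::-1],(800,600)))
E
```

```text
time_s: 29.98
ee_pos: [0.6779, -0.0746, 0.1247]
eef_rot: [-3.141, 0.001, 0.001]
ft_force: [0.1, 0.5, -1.9]
finger_gap: 0.0383
[ 0.67792866 -0.07458322  0.12466952]
```

View pics/s17.png

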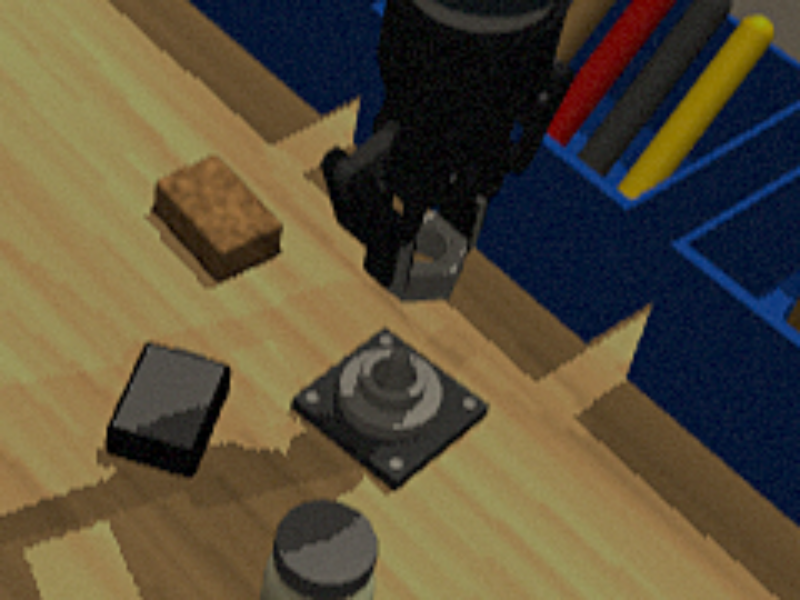

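Nut held over the post (430,258). Lower.

```bash
python3 -m creep '0 0 0 0.15 0 1.5 0.15;0 0 0 0 0 2 0.15;0 0 0 0 0 1.5 0.15;0 0 0 0 0 1 0.15;0 0 0 0 0 0.6 0.15;0 0 0 0 0 0.4 0.15;0 0 0 0 0 0.2 0.15;0 0 0 0 0 0 0.15;0 0 0 0 0 0 0.15;0 0 0 0 0 0 0.15'
```

```text
time_s: 30.87
ee_pos: [0.6812, -0.0749, 0.054]
eef_rot: [3.141, -0.002, 0.001]
ft_force: [-0.1, -1.2, -1.5]
finger_gap: 0.0384
```

```bash
python3 -m creep '0 0 0 0 0 0.4 0.15;0 0 0 0 0 0.4 0.15;0 0 0 0 0 0.3 0.15;0 0 0 0 0 0.2 0.15;0 0 0 0 0 0.05 0.15;0 0 0 0 0 0 0.15;0 0 0 0 0 0 0.15;0 0 0 0 0 0 0.15'
```

```text
time_s: 31.53
ee_pos: [0.6803, -0.0747, 0.0399]
eef_rot: [-3.141, 0.001, 0.001]
ft_force: [-4.9, 0.4, 5.3]
finger_gap: 0.0384
```

```bash
python3 -m creep '0 0 0 0 0 0 0.5;0 0 0 0 0 0 0.8;0 0 0 0 0 0 1;0 0 0 0 0 0 1;0 0 0 0 0 0 1;0 0 0 0 0 -1 1;0 0 0 0 0 -2.5 1;0 0 0 0 0 -3.5 1;0 0 0 0 0 -3 1;0 0 0 -3 -3 0 1;0 0 0 -3 -3 0 1;0 0 0 -3 -3 0 1;0 0 0 -3 -3 0 1;0 0 0 -3 -3 0 1;0 0 0 0 0 0 1;0 0 0 0 0 0 1;0 0 0 0 0 0 1'
python3 - <<'E'
from h import *
cv2.imwrite('pics/s18.png',capture('side')[:,:,::-1]);t=capture('top')[:,:,::-1];cv2.imwrite('pics/t18.png',t)
s=cv2.imread('pics/s18.png')
cv2.imwrite('pics/z18.png',np.hstack([cv2.resize(s[170:290,340:500],(400,300)),cv2.resize(s[120:240,130:290],(400,300))]))
E
```

```text
time_s: 32.95
ee_pos: [0.5339, 0.0724, 0.1406]
eef_rot: [3.141, -0.002, 0.001]
ft_force: [-0.5, -0.6, -0.4]
finger_gap: 0.0855
```

View pics/s18.png

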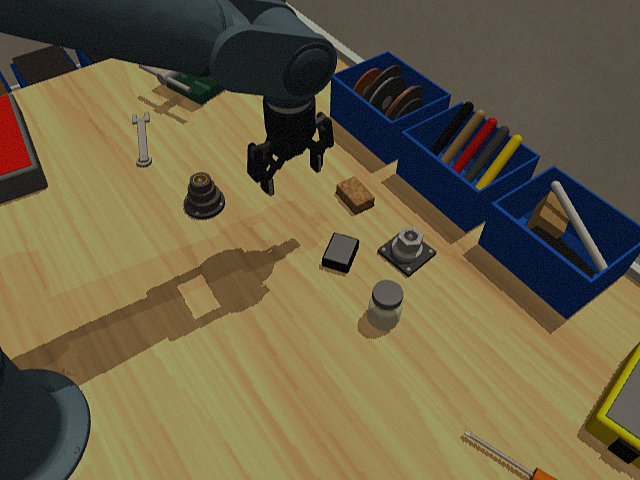

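View pics/z18.png

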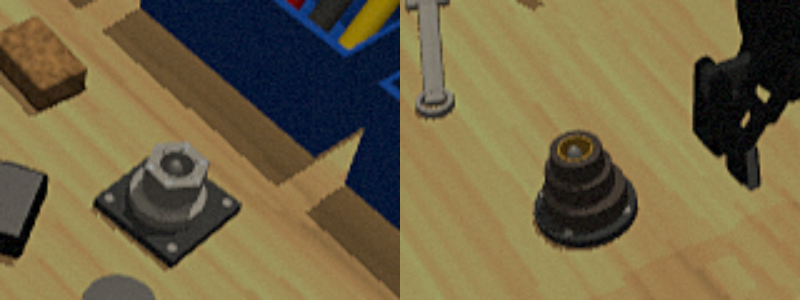

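View pics/t18.png

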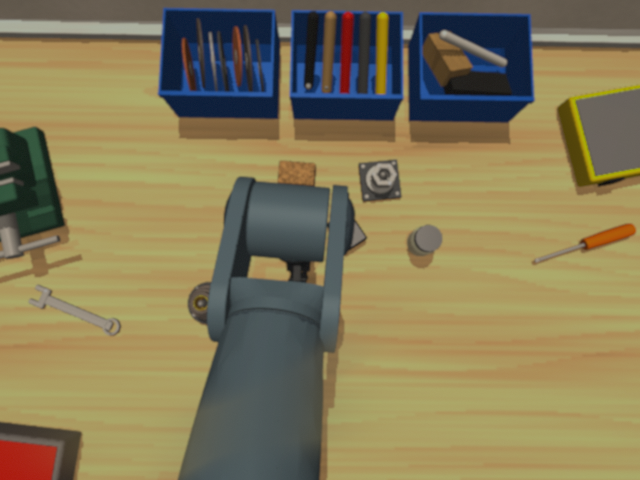

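Both stacks are complete and flat: wheels at side (203,195), flange and nut at (407,245). The jar, cork block and case are where they were, and the gripper is clear. Handing in.

```bash
python3 -c "
from plant import *
print(finish_job())"
```

```text
the job is handed in; nothing more can be done
None
```

The job is done and handed in at about 33 s. The large, middle and small wheels are on the round-base post in that order, and the flange (hub up) with the nut on top is on the square-base post.

- **Pictures:** the last side picture shows both stacks flat with the post through the holes. The jar, cork block and case look unmoved there. In the last top picture the arm hides part of the case, the cork block and the wheel stack.
- **Seating:** each part touched down within 0.2 mm of its expected height with 3–5 N on the wrist. The highest wrist force component I read was about 11 N, while gripping the large wheel. The gripper was open and clear of everything at the end.
- **What disagreed:** the finger gap read about 2–3 mm below each part's true width, consistently, and I took it as sensor bias. Two automatic image fits were wrong (the nut in the side view and the small wheel in the top view). I replaced both with my own pixel readings. The held flange looked 3–5 mm off in y in one fit, so I shifted the target by about 3.5 mm, and it went on without side force.

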